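# Lock a bayonet filter cartridge into its housing

### The job

Fit the white filter cartridge with the two side lugs into the empty filter housing: let its lugs drop into the two slots of the collar, push it in against the spring, and turn it clockwise (seen from above) about a quarter turn until it meets its stop, so that it clicks up into its notch and stays locked when you let go. Leave all the other things on the bench where they stand.

Things in the scene. Friction and masses are not known exactly. Their poses are not given: they have to be found in the camera images.
- cart: The filter cartridge, loose, upright: white plastic cylinder, 48 mm diameter, 50 mm tall (82 with the wing grip on top), foot edge chamfered, 0.1 to 0.2 kg. Two side lugs at its +x and -x sides, in line with the wing: each 9 mm wide, 6 mm tall (20 to 26 mm above the foot), reaching 32 mm from the axis. A half turn leaves it the same. Origin: centre of the underside; z up its axis.
- cart_wing (a point): On the cartridge's axis, 74 mm above its foot, in the wing grip: an upright bar along the cartridge's x, 46 mm long, 12 mm thick along y, spanning 50 to 82 mm above the foot. Take it across its thickness from above.
- housing: The empty filter housing, fixed: round aluminium foot 96 mm across, white cylinder, grey collar 76 mm in diameter, open on top, steel ports at its +y and -y sides (28 mm up, out to 56 mm). Origin: centre of the underside, z up. Lugs enter two slots in the collar, drop under a ledge, turn clockwise (seen from above; the other way is blocked) to a notch. Heights below are above this origin.
- housing_rim (a point): Centre of the collar's mouth, 85 mm up; bore 52 mm. Two opposite slots, 16 mm wide, out to 33 mm from the axis, cut the 8 mm thick rim ledge near the housing's +x and -x, but the collar may be turned up to 0.26 rad either way: this angle is not reported, look or feel. Lugs off the slots rest on the rim, the foot 65 mm up; they enter within about 0.1 rad of the slots' centre line.
- housing_seat (a point): On the axis, 62 mm up: top of the spring seat (44 mm steel disc) as it stands free. The foot meets it here once the lugs are in the slots. It pushes up with 3 N at first, 10 N with the foot 51 mm up, where the lugs come free below the ledge and may turn, 12 N at its hard bottom, 48 mm up. Let go in the slots, the cartridge springs back to here.
- housing_lock (a point): On the axis, 55 mm up: where the foot's centre stands when locked. The notch lies 1.40 rad clockwise of the slots; a hard stop just past it is felt at about 1.46 rad. Let go there, the spring lifts the cartridge 4 mm into the notch and holds it. Let go earlier, it stays unlocked under the ledge, foot 51 mm up.
- service: The other filter housing, fixed, same size and look, but already closed by a fitted cartridge whose wing stands out of it (top 137 mm above the bench). Not to be used. Origin: centre of the underside.
- plug: A blanking plug, loose, not to be used: like the cartridge but slimmer (36 mm in diameter), shorter (70 mm overall with its wing) and without lugs. Origin: centre of the underside.
- beaker: Glass beaker, loose bystander, 66 mm in diameter, 85 mm tall. Origin: centre of the underside.
- bottle: White plastic bottle with a blue cap, loose bystander, 60 mm in diameter, 150 mm tall. Origin: centre of the underside.
- marker: Marker pen lying on the bench, loose bystander, 136 mm long, 12 mm thick. Origin: on the bench, 50 mm from its tail end, x towards its cap.
- slidebox: Flat slide box with a blue lid, loose bystander, 87 x 67 x 31 mm. Origin: centre of the underside.
Not all that is in view belongs to the job. Leave any green or orange look-alike of the cart alone.

How it is judged:
By the outcome, as a careful person would: the job done as asked, in the order asked, and still so for the second after the job is handed in, with the robot touching nothing.
It also fails if it takes over 72 s, if anything falls off the work surface, if the arm or the gripper's body presses on something with over 40 N, if the wrist force passes 120 N, or if a joint passes its speed limit or range.

### The arm

A 7-joint arm with a two-finger parallel gripper is mounted at the origin on the work surface. World frame = base frame: x ahead of the robot, y to its left, z up, the work surface at z = 0. Lengths are in m, angles in rad, forces in N, time in s.
With the tool pointing down it reaches from about 0.4 to 0.85 m from the base axis. Payload 10.4 kg.
Tool frame: the origin (TCP) lies between the finger pads; the fingertips stand r.nose_length ahead of it and the grasp point (between the pads) lies 6 mm ahead of it (r.nose_length is the distance from the TCP to the fingertips, in m); z points along the fingers, x is the direction in which the jaws open and shut, and the axes are right-handed (so a half turn about z gives the same grasp; the last joint's range is limited). The gripper opens to 87 mm and grips with 3 to 60 N. Pads are 19 mm wide; open, the fingers measure 117 mm over their backs; the gripper's body (75 mm by 190 mm) begins 51 mm behind the grasp point.
Start: joints at [1.28, 0.332, -0.065, 1.46, 0.022, 1.35, -0.088], TCP at [0.165, -0.603, 0.248] pointing down, gripper open.
Joint ranges: [-2.6, 2.6], [-0.5, 2.12], [-1.47, 1.34], [0.16, 2.42], [-1.27, 4.41], [0.06, 2.06], [-2.6, 2.6]. Speed limits (rad/s): [2.22, 2.22, 2.79, 2.79, 3.14, 3.14, 3.14].

### API

Orientations are given as a unit quaternion [x, y, z, w].
In Python, from bench import r gives the robot as it stands. The module is installed in compiled form; this text tells all that it offers.
- The arm moves only by the shell command python3 -m creep 'ROWS' [OPENING] [FORCE]. ROWS is JSON, a list of rows, each an object of numbers: "x", "y", "z": the shift along the world's x, y, z in m; "spin": the turn about the world's z in degrees. In form: [{"x": .., "y": .., "z": .., "spin": ..}, ...]. A call has 1 to 12 rows; each row is the pose to reach, as a shift and turn from the pose commanded when the call began; what a row does not reach only later rows make up. A row lasts 1/8 s, in which the tool goes at most 62.5 mm and 10.7 degrees, less where a joint would pass 70% of its speed; a pose out of reach is approached as far as the arm can. A call with a gripper value outside its range is refused whole. OPENING is the finger opening in m, from 0 to 0.087, set as the call begins (- or left out, the last holds). The fingers move at their own pace and stop on an object; FORCE is the grip in N (left out, the last holds). Time passes only in rows, so rows that repeat a pose let the fingers close. It gives the time, the measured TCP pose, the force and the opening at its end, in the units of the state.
- r.read_state(): the state, without advancing time (a new reading comes with each control period).
- r.camera(name): name is "scene" or "top" or "wrist"; returns a dict with "pixels" (384x512x3 uint8, blue, green, red), "z_map" (384x512 float32, m along the optical axis (not along the pixel's ray), 0 where there is no reading), "K" (3x3 intrinsics, pixels), "R" (3x3) and "t" (3): a world point X has camera coordinates R X + t. Camera axes: x right, y down, z forward; pixel columns grow to the right and rows downward; lengths in m; the calibration is good to about 2 mm. A picture is of the moment at which its call begins.
- r.close_job(): hands the job in, once; it reports no verdict.
The state is a dict: "time": time; "joint_positions": joint angles; "joint_vel": joint speeds; "joint_torque": joint torques, N m; "ee_pos": TCP position; "eef_rot": TCP orientation; "ft_force": force on the tool from outside, world axes, zero at the start; "torque": the same for the moment, N m; "width": finger opening in m.
Only numpy, scipy, OpenCV 4.12 (cv2) and the standard library are available. Lean on these libraries where they do the work, as an engineer would, in place of code of your own. Each camera call takes 0.05 s, during which the arm holds its last target. There are 200 camera calls.

## Working session

There is one attempt and no reset: what is moved stays moved. The work goes in short steps, Python scripts to look and compute and a shell command to move; the robot and the scene stay as the last step left them, time stands still between calls to the robot, and variables do not carry over. Pictures are saved under pics/ and viewed, about 8 in all and at most 12, crops included, and the job is handed in when it is done.

```bash
mkdir -p pics
cat > h.py <<'E'
import numpy as np, cv2
from bench import r
def cloud(c):
    z=c["z_map"];v,u=np.mgrid[:z.shape[0],:z.shape[1]];K=c["K"]
    p=np.stack([(u-K[0,2])/K[0,0]*z,(v-K[1,2])/K[1,1]*z,z],-1)
    P=(p-c["t"])@c["R"]; P[z==0]=np.nan
    return P
def proj(c,X):
    q=c["K"]@(c["R"]@np.array(X)+c["t"]); return q[:2]/q[2]
def get(n):
    c=r.camera(n); np.savez(f"{n}.npz",**c); return c
E
python3 - <<'E'
from h import *
a=get("top");b=get("scene")
cv2.imwrite("pics/top.png",cv2.resize(a["pixels"],(768,576)))
cv2.imwrite("pics/scene.png",cv2.resize(b["pixels"],(768,576)))
P=cloud(a);z=P[...,2]
m=((z>.025)&(z<.2)&(P[...,0]>.1)).astype(np.uint8)
n,l,s,c=cv2.connectedComponentsWithStats(m)
for i in range(1,n):
    if s[i,4]>40:
        k=l==i;print(i,s[i],np.nanmedian(P[k],0).round(3),np.nanmax(z[k]).round(3),np.nanmin(P[k],0).round(3)[:2],np.nanmax(P[k],0).round(3)[:2])
print(r.nose_length,r.read_state(),a["K"],a["t"],a["R"])
E
```

```text
1 [126  53   6  44  97] [0.862 0.349 0.03 ] 0.034 [0.801 0.347] [0.921 0.354]
2 [315  58   2  44  76] [ 0.853 -0.149  0.03 ] 0.034 [ 0.801 -0.151] [ 0.92  -0.147]
14 [169 109  28  30 441] [0.731 0.196 0.065] 0.09 [0.688 0.158] [0.753 0.222]
15 [331 125  28  29 625] [ 0.681 -0.21   0.103] 0.155 [ 0.661 -0.246] [ 0.72  -0.189]
16 [242 133  18  21 317] [0.675 0.018 0.053] 0.086 [ 0.657 -0.003] [0.703 0.043]
17 [279 145  22  20 320] [ 0.648 -0.081  0.052] 0.087 [ 0.629 -0.11 ] [ 0.677 -0.056]
18 [  51  160   75   52 2452] [0.56  0.423 0.031] 0.079 [0.497 0.341] [0.627 0.519]
19 [149 166  45  33 963] [0.571 0.221 0.066] 0.091 [0.532 0.164] [0.608 0.277]
20 [231 172  19  25 308] [0.574 0.041 0.052] 0.086 [0.544 0.02 ] [0.607 0.066]
21 [331 172  43  33 940] [ 0.562 -0.238  0.086] 0.142 [ 0.53  -0.298] [ 0.605 -0.191]
49 [202 206  24  20 316] [0.49  0.107 0.052] 0.087 [0.468 0.08 ] [0.515 0.138]
50 [249 210  14  19 175] [0.483 0.002 0.065] 0.074 [ 0.462 -0.015] [0.506 0.018]
51 [327 257  32  38 930] [ 0.349 -0.222  0.031] 0.037 [ 0.303 -0.261] [ 0.396 -0.182]
0.025 {'time': 0.1, 'joint_posit
[... 258 characters left out ...]
1.12950227e-03, -6.24548364e+01,  2.42377189e-02, -3.90716314e+01,
       -6.15726016e-02,  3.65690002e-02, -3.71219130e-05]), 'ee_pos': array([ 0.16528609, -0.60242656,  0.24685576]), 'eef_rot': array([ 7.95188286e-01, -6.06362275e-01, -5.15243233e-04, -3.40044149e-04]), 'ft_force': array([-0.1593914 , -0.84763269, -0.29104723]), 'torque': array([0.05485244, 0.03875259, 0.01899057]), 'width': 0.08712462964937387} [[411.05325187   0.         264.53615156]
 [  0.         411.05325187 191.40790169]
 [  0.           0.           1.        ]] [-0.03356375  0.55649416  1.02206504] [[ 0.02396312 -0.99968171  0.00789028]
 [-0.99270135 -0.02472743 -0.11803638]
 [ 0.11819391 -0.00500417 -0.99297792]]
```

View pics/top.png

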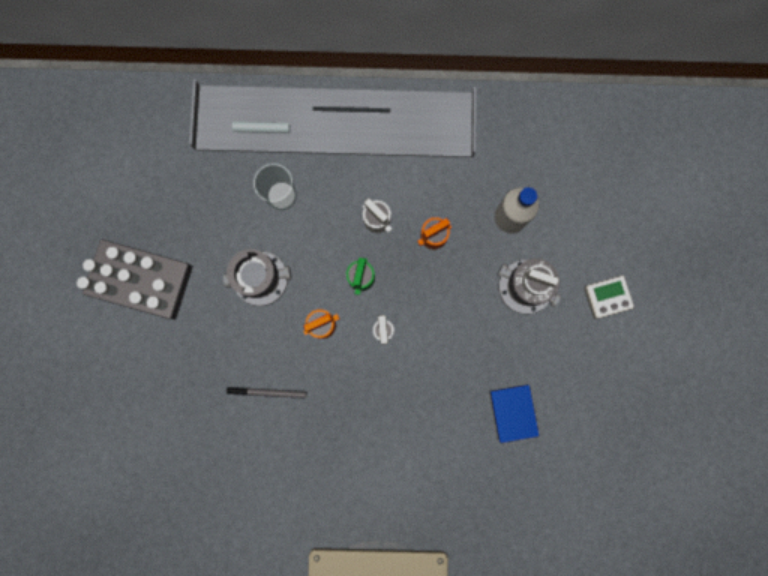

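View pics/scene.png

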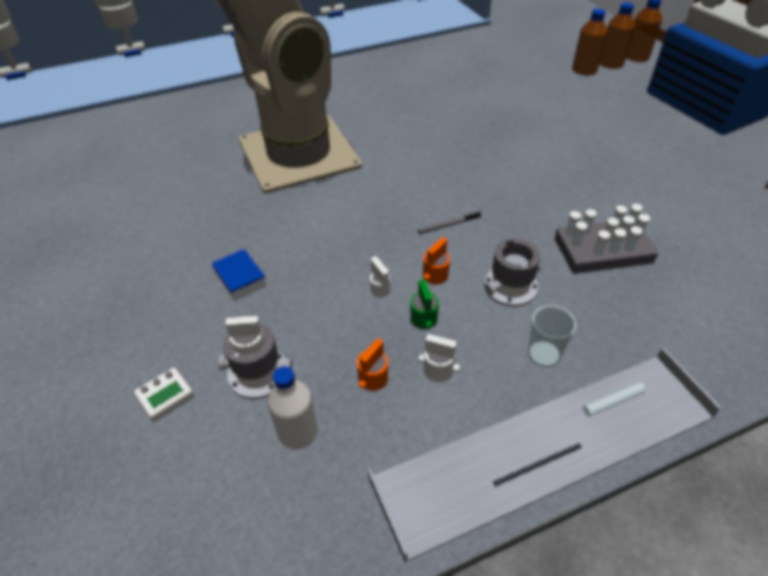

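Candidates in the top picture (768×576): the white cartridge with two lugs is at (377,213). The white lugless, smaller plug is at (383,329), the orange look-alikes are at (436,232) and (320,323), and the green one is at (360,274). Only (377,213) is white, 48 mm wide and lugged. The open housing is at (255,275), and the closed service one is at (530,283).

Run:
```python
from h import *
c=dict(np.load("top.npz"));P=cloud(c);z=P[...,2];x,y=P[...,0],P[...,1]
def rect(mask):
    q=P[mask][:,:2].astype(np.float32);(cx,cy),(w,h),_=cv2.minAreaRect(q)
    d=q-q.mean(0);e,v=np.linalg.eigh(d.T@d);print(len(q),"mean",q.mean(0),"box",cx,cy,w,h,"long axis deg",np.degrees(np.arctan2(v[1,1],v[0,1]))%180)
near=np.hypot(x-.68,y-.02)<.06
rect(near&(z>.072)); 
m=near&(z>.018)&(z<.032);print("lugs");
ring=(np.hypot(x-.57,y-.222)<.07)&(z>.078);rect(ring)
q=P[ring][:,:2]
from scipy.optimize import least_squares
s=least_squares(lambda p:np.hypot(q[:,0]-p[0],q[:,1]-p[1])-.0325,[.57,.222],loss="soft_l1",f_scale=.003);print("ring",s.x, P[ring][:,2].mean())
px=c["pixels"]
a=px[122:164,230:272];b=px[155:205,140:205]
cv2.imwrite("pics/crop.png",np.hstack([cv2.resize(a,(390,390),interpolation=2),cv2.resize(b,(400,390),interpolation=2)]))
w=get("wrist");print(w["t"],w["R"],-w["R"].T@w["t"],w["K"][0])
```

```text
102 mean [0.6791714  0.01835357] box 0.6804789900779724 0.01858294941484928 0.046809546649456024 0.012759149074554443 long axis deg 47.152287
lugs
412 mean [0.5706625  0.22073431] box 0.5708255171775818 0.22068294882774353 0.07475103437900543 0.07642088830471039 long axis deg 77.37237
ring [0.57032922 0.22025868] 0.08451916410637322
[-0.62317778 -0.03464401  0.39159681] [[ 0.26391999 -0.96454216 -0.00215905]
 [-0.924127   -0.25350143  0.28587815]
 [-0.27628886 -0.07345372 -0.95826354]] [ 0.24064745 -0.58109931  0.38381144] [306.16318077   0.         256.95385846]
```

View pics/crop.png

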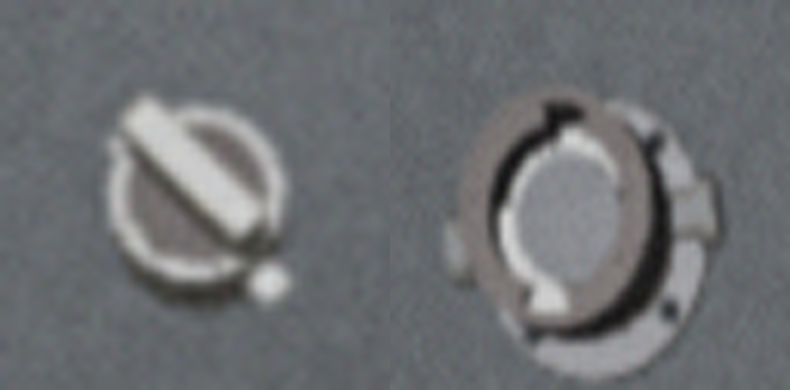

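The left crop shows the white cartridge with its wing at about 47° and a lug at lower right (268,283). The right crop shows the open housing, with slots near (562,115) and (547,300), so roughly along world x and turned slightly. I'll approach above the cartridge now.

```bash
python3 -m creep '[{"x":0.04,"y":0.048,"spin":3},{"x":0.08,"y":0.096,"spin":6},{"x":0.12,"y":0.144,"spin":9},{"x":0.16,"y":0.192,"spin":12},{"x":0.2,"y":0.24,"spin":15},{"x":0.24,"y":0.288,"spin":18},{"x":0.28,"y":0.336,"spin":21},{"x":0.32,"y":0.384,"spin":24},{"x":0.36,"y":0.432,"spin":27},{"x":0.4,"y":0.48,"spin":30},{"x":0.44,"y":0.528,"spin":32},{"x":0.48,"y":0.576,"spin":32}]' 0.06 40
```

```text
invalid input at $[0]: expected keys x, y, z, spin
```

```bash
python3 -m creep '[{"x":0.04,"y":0.048,"z":0,"spin":3},{"x":0.08,"y":0.096,"z":0,"spin":6},{"x":0.12,"y":0.144,"z":0,"spin":9},{"x":0.16,"y":0.192,"z":0,"spin":12},{"x":0.2,"y":0.24,"z":0,"spin":15},{"x":0.24,"y":0.288,"z":0,"spin":18},{"x":0.28,"y":0.336,"z":0,"spin":21},{"x":0.32,"y":0.384,"z":0,"spin":24},{"x":0.36,"y":0.432,"z":0,"spin":27},{"x":0.4,"y":0.48,"z":0,"spin":30},{"x":0.44,"y":0.528,"z":0,"spin":32},{"x":0.48,"y":0.576,"z":0,"spin":32}]' 0.06 40
```

```text
time: 1.65
ee_pos: [0.6464, -0.0255, 0.2474]
eef_rot: [0.931, -0.364, 0.0, 0.0]
ft_force: [0.7, -1.2, 0.2]
width: 0.0599
```

```bash
cat >> h.py <<'E'
def wing(c,x0,y0,zc,rad=.06):
    P=cloud(c);m=(np.hypot(P[...,0]-x0,P[...,1]-y0)<rad)&(P[...,2]>zc)&(P[...,2]<zc+.03)
    q=P[m][:,:2].astype(np.float32);(cx,cy),wh,_=cv2.minAreaRect(q)
    d=q-q.mean(0);e,v=np.linalg.eigh(d.T@d)
    print("wing",len(q),"mean",q.mean(0),"box",cx,cy,wh,"deg",np.degrees(np.arctan2(v[1,1],v[0,1]))%180,"z",np.median(P[m][:,2]))
E
python3 - <<'E'
from h import *
w=get("wrist");s=r.read_state();print(s["ee_pos"],s["eef_rot"])
wing(w,.68,.018,.074,.045)
im=w["pixels"].copy();cv2.circle(im,tuple(int(v) for v in proj(w,[.6795,.0185,.082])),3,(0,0,255),1)
cv2.imwrite("pics/w1.png",im)
E
```

```text
[ 0.64880908 -0.01614685  0.24620048] [ 9.32939566e-01 -3.60023102e-01 -9.21256091e-04 -2.50684342e-03]
wing 568 mean [0.67816144 0.01969497] box 0.6775525212287903 0.019128965213894844 (0.045984867960214615, 0.010957179591059685) deg 46.94506 z 0.08169980897068882
```

View pics/w1.png

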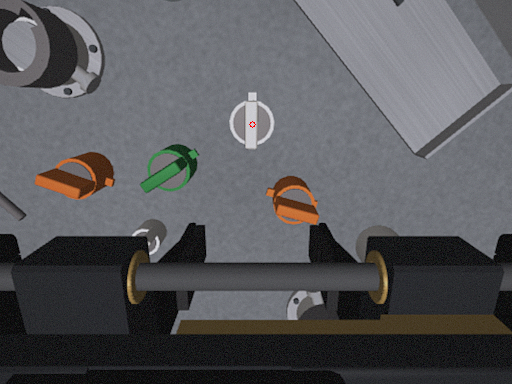

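The wrist view shows the white cartridge at (252,123), where my computed centre falls, with its wing at 47° and its size right. Moving above it and down, then settling.

```bash
python3 -m creep '[{"x":0.016,"y":0.023,"z":0,"spin":0},{"x":0.033,"y":0.046,"z":-0.03,"spin":0},{"x":0.033,"y":0.046,"z":-0.06,"spin":0},{"x":0.033,"y":0.046,"z":-0.09,"spin":0},{"x":0.033,"y":0.046,"z":-0.1,"spin":0},{"x":0.033,"y":0.046,"z":-0.1,"spin":0},{"x":0.033,"y":0.046,"z":-0.1,"spin":0},{"x":0.033,"y":0.046,"z":-0.1,"spin":0}]'; python3 -c "
from h import *
s=r.read_state();print(s['ee_pos'],s['eef_rot'],s['ft_force'])"
```

```text
time: 2.7
ee_pos: [0.6789, 0.0193, 0.1489]
eef_rot: [0.931, -0.364, 0.001, -0.0]
ft_force: [-0.2, -0.3, 0.9]
width: 0.06
[0.67894558 0.01930211 0.14886641] [ 9.31487734e-01 -3.63771478e-01  8.92368301e-04 -3.43476360e-04] [-0.22111779 -0.25310849  0.88638007]
```

```bash
python3 -m creep '[{"x":-0.001,"y":0,"z":-0.03,"spin":0},{"x":-0.001,"y":0,"z":-0.055,"spin":0},{"x":-0.001,"y":0,"z":-0.068,"spin":0},{"x":-0.001,"y":0,"z":-0.068,"spin":0},{"x":-0.001,"y":0,"z":-0.068,"spin":0}]' && python3 -m creep '[{"x":0,"y":0,"z":0,"spin":0},{"x":0,"y":0,"z":0,"spin":0},{"x":0,"y":0,"z":0,"spin":0},{"x":0,"y":0,"z":0,"spin":0},{"x":0,"y":0,"z":0.02,"spin":0},{"x":0,"y":0,"z":0.06,"spin":0},{"x":0,"y":0,"z":0.1,"spin":0},{"x":0,"y":0,"z":0.14,"spin":0},{"x":0,"y":0,"z":0.14,"spin":0},{"x":0,"y":0,"z":0.14,"spin":0}]' 0 40
```

```text
time: 3.32
ee_pos: [0.6781, 0.0195, 0.0809]
eef_rot: [0.932, -0.364, 0.001, -0.0]
ft_force: [-0.7, 0.4, -0.8]
width: 0.0603
time: 4.58
ee_pos: [0.6773, 0.0193, 0.2201]
eef_rot: [0.932, -0.364, 0.0, -0.0]
ft_force: [-0.0, -0.9, -1.1]
width: 0.0004
```

The fingers closed on nothing, probably because the lift began before they had shut. Looking again.

Run:
```python
from h import *
w=get("wrist");t=get("top")
wing(w,.678,.019,.07,.05);wing(t,.678,.019,.07,.05)
cv2.imwrite("pics/w2.png",w["pixels"])
```

```text
wing 623 mean [0.678572   0.02039878] box 0.6777054071426392 0.019495096057653427 (0.046000249683856964, 0.011956061236560345) deg 46.373707 z 0.08167716463261457
wing 0 mean [nan nan] box 0.0 0.0 (0.0, 0.0) deg 90.0 z nanh.py:15: RuntimeWarning: Mean of empty slice.
  d=q-q.mean(0);e,v=np.linalg.eigh(d.T@d)
  ret = um.true_divide(
h.py:16: RuntimeWarning: Mean of empty slice.
  print("wing",len(q),"mean",q.mean(0),"box",cx,cy,wh,"deg",np.degrees(np.arctan2(v[1,1],v[0,1]))%180,"z",np.median(P[m][:,2]))
  return _methods._mean(a, axis=axis, dtype=dtype,
  ret = ret.dtype.type(ret / rcount)
```

View pics/w2.png

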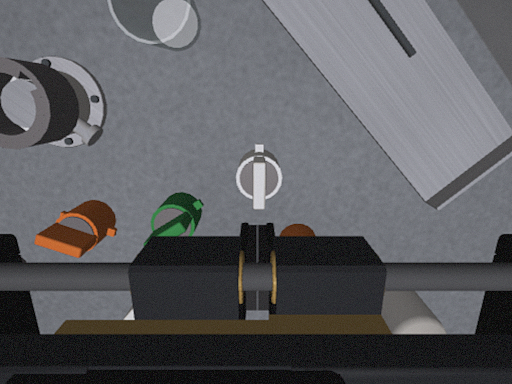

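The cartridge still stands upright and unmoved at (259,178), so only the timing failed. Trying again, checking the opening before I lift.

```bash
python3 -m creep '[{"x":0,"y":0,"z":0,"spin":0},{"x":0,"y":0,"z":-0.03,"spin":0},{"x":0,"y":0,"z":-0.06,"spin":0},{"x":0,"y":0,"z":-0.06,"spin":0},{"x":0,"y":0,"z":-0.06,"spin":0},{"x":0,"y":0,"z":-0.06,"spin":0}]' 0.045 40 && python3 -m creep '[{"x":0,"y":0,"z":-0.03,"spin":0},{"x":0,"y":0,"z":-0.06,"spin":0},{"x":0,"y":0,"z":-0.08,"spin":0},{"x":0,"y":0,"z":-0.08,"spin":0},{"x":0,"y":0,"z":-0.08,"spin":0}]' && python3 -m creep '[{"x":0,"y":0,"z":0,"spin":0},{"x":0,"y":0,"z":0,"spin":0},{"x":0,"y":0,"z":0,"spin":0},{"x":0,"y":0,"z":0,"spin":0},{"x":0,"y":0,"z":0,"spin":0},{"x":0,"y":0,"z":0,"spin":0},{"x":0,"y":0,"z":0,"spin":0},{"x":0,"y":0,"z":0,"spin":0}]' 0 40
```

```text
time: 5.42
ee_pos: [0.6781, 0.0195, 0.1612]
eef_rot: [0.932, -0.364, 0.001, -0.0]
ft_force: [-0.3, -0.8, 0.1]
width: 0.0438
time: 6.05
ee_pos: [0.6782, 0.0194, 0.0811]
eef_rot: [0.932, -0.364, 0.001, -0.0]
ft_force: [-0.2, -0.3, 0.3]
width: 0.0452
time: 7.05
ee_pos: [0.6773, 0.0192, 0.0794]
eef_rot: [0.932, -0.364, -0.0, 0.0]
ft_force: [-0.7, -0.7, -1.1]
width: 0.0123
```

Gripped (12.3 mm). Lifting, turning by +127° and placing the wrist camera above the housing.

```bash
python3 -m creep '[{"x":0,"y":0,"z":0.04,"spin":0},{"x":0,"y":0,"z":0.08,"spin":0},{"x":0,"y":0,"z":0.12,"spin":10},{"x":0,"y":0.02,"z":0.16,"spin":20},{"x":0,"y":0.05,"z":0.16,"spin":30},{"x":-0.01,"y":0.08,"z":0.16,"spin":40},{"x":-0.01,"y":0.11,"z":0.16,"spin":50},{"x":-0.02,"y":0.14,"z":0.16,"spin":60},{"x":-0.02,"y":0.16,"z":0.16,"spin":70},{"x":-0.02,"y":0.18,"z":0.16,"spin":80},{"x":-0.027,"y":0.19,"z":0.16,"spin":90},{"x":-0.027,"y":0.193,"z":0.16,"spin":100}]' && python3 -m creep '[{"x":0,"y":0,"z":0,"spin":10},{"x":0,"y":0,"z":0,"spin":20},{"x":0,"y":0,"z":0,"spin":27},{"x":0,"y":0,"z":0,"spin":27},{"x":0,"y":0,"z":0,"spin":27},{"x":0,"y":0,"z":0,"spin":27}]'
python3 - <<'E'
from h import *
from scipy.optimize import least_squares
w=get("wrist");s=r.read_state();print(s["ee_pos"],s["eef_rot"],s["width"])
P=cloud(w);x,y,z=P[...,0],P[...,1],P[...,2]
k=(np.hypot(x-.57,y-.22)<.06)&(abs(z-.085)<.004)
q=P[k]
n,l,st,_=cv2.connectedComponentsWithStats(k.astype(np.uint8));print(st[1:])
rr=lambda p:np.hypot(q[:,0]-p[0],q[:,1]-p[1])
c=(q[:,:2].max(0)+q[:,:2].min(0))/2;print("extent mid",c,np.ptp(q[:,:2],0),q[:,2].mean())
(cx,cy),R=cv2.minEnclosingCircle(q[:,:2].astype(np.float32));print("circ",cx,cy,R)
c=np.array([cx,cy])
rad=np.hypot(x-c[0],y-c[1]);ang=np.degrees(np.arctan2(y-c[1],x-c[0]))
np.set_printoptions(linewidth=200)
b=(rad>.027)&(rad<.032)&(z<.079)
h=np.histogram(ang[b],np.arange(-180,181,5))[0];print(h)
for lo in (0,180):
    d=(ang-lo+180)%360-180;mm=b&(abs(d)<45);print(lo,d[mm].mean(),d[mm].min(),d[mm].max())
im=w["pixels"];u,v=proj(w,[c[0],c[1],.085]);print(u,v)
cv2.imwrite("pics/w3.png",cv2.resize(im,(768,576)))
E
```

```text
time: 8.55
ee_pos: [0.6497, 0.2135, 0.2396]
eef_rot: [0.876, 0.483, -0.0, -0.0]
ft_force: [1.1, -0.1, -2.1]
width: 0.0112
time: 9.3
ee_pos: [0.6504, 0.2123, 0.2396]
eef_rot: [0.742, 0.671, 0.0, 0.0]
ft_force: [0.9, 0.2, -1.7]
width: 0.0117
[0.65039143 0.21228735 0.23964133] [7.41543481e-01 6.70904808e-01 4.73030815e-05 4.91482151e-05] 0.011824537143367139
[[ 215   50   84   88 2890]]
extent mid [0.56833854 0.22089769] [0.0760296  0.07603493] 0.08485963195865806
circ 0.5682256817817688 0.22080980241298676 0.03853721544146538
[15 13  1  1  1  2  1  0  2  1  1  1  1  0  2  0  0  6  4  6  6  4  5  4  4  6  5  3  4  5  4  5  8 13 10 14 11 11  1  0  1  1  0  0  0  1  0  1  1  1  1  2  2  7  7  8  6  7  6  6  7  6  7  7  7  6
  7  7 10 14 15 11]
0 -9.895908861573961 -44.236753062474605 29.692852697676642
180 -10.241667566001182 -44.91689308892515 44.80489537233666
256.26882952449756 94.93474493622925
```

View pics/w3.png

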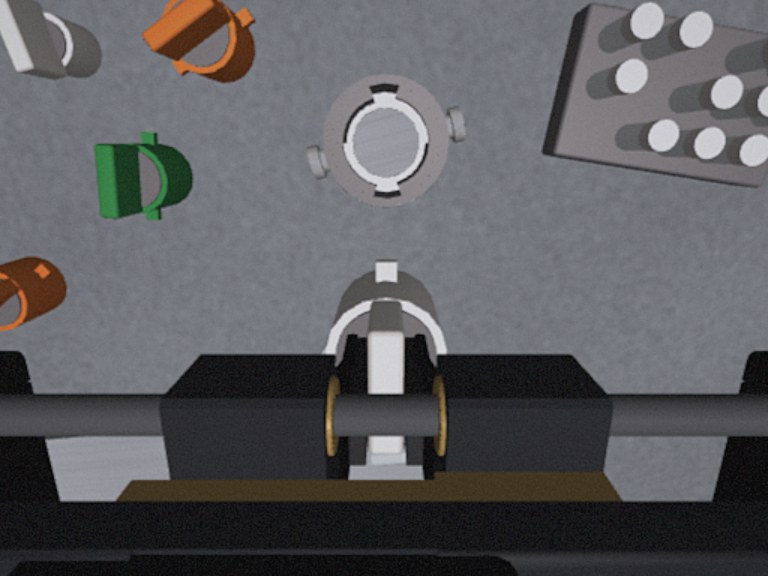

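The slots show at (385,90) and (386,188), nearly in line with the held cartridge's lug at (386,270). They lie at about −5° and the wing is at −5.7°. Housing centre (0.5685, 0.2208). Moving over it and lowering to just above the rim.

```bash
python3 -m creep '[{"x":-0.03,"y":0.003,"z":0,"spin":1},{"x":-0.06,"y":0.006,"z":0,"spin":1},{"x":-0.082,"y":0.0085,"z":0,"spin":1},{"x":-0.082,"y":0.0085,"z":-0.02,"spin":1},{"x":-0.082,"y":0.0085,"z":-0.04,"spin":1},{"x":-0.082,"y":0.0085,"z":-0.06,"spin":1},{"x":-0.082,"y":0.0085,"z":-0.068,"spin":1},{"x":-0.082,"y":0.0085,"z":-0.068,"spin":1},{"x":-0.082,"y":0.0085,"z":-0.068,"spin":1}]' && python3 -m creep '[{"x":0,"y":0,"z":-0.005,"spin":0},{"x":0,"y":0,"z":-0.01,"spin":0},{"x":0,"y":0,"z":-0.014,"spin":0},{"x":0,"y":0,"z":-0.018,"spin":0},{"x":0,"y":0,"z":-0.018,"spin":0},{"x":0,"y":0,"z":-0.018,"spin":0}]'
```

```text
time: 10.48
ee_pos: [0.5687, 0.2211, 0.1722]
eef_rot: [0.735, 0.678, 0.0, -0.0]
ft_force: [-1.3, -0.1, -1.7]
width: 0.0122
time: 11.22
ee_pos: [0.5684, 0.2209, 0.1537]
eef_rot: [0.735, 0.678, 0.0, -0.0]
ft_force: [0.1, 1.2, -1.7]
width: 0.012
```

In the bore with no contact force. Lowering through the rim level.

```bash
python3 -m creep '[{"x":0,"y":0,"z":-0.004,"spin":0},{"x":0,"y":0,"z":-0.008,"spin":0},{"x":0,"y":0,"z":-0.012,"spin":0},{"x":0,"y":0,"z":-0.014,"spin":0},{"x":0,"y":0,"z":-0.014,"spin":0}]'
```

```text
time: 11.85
ee_pos: [0.5684, 0.2208, 0.1397]
eef_rot: [0.735, 0.678, 0.0, 0.0]
ft_force: [-0.6, -1.6, 2.6]
width: 0.0111
```

The upward force matches the spring and shows no stiff rim contact, so the lugs are in. Pushing down.

```bash
python3 -m creep '[{"x":0,"y":0,"z":-0.003,"spin":0},{"x":0,"y":0,"z":-0.006,"spin":0},{"x":0,"y":0,"z":-0.009,"spin":0},{"x":0,"y":0,"z":-0.0105,"spin":0},{"x":0,"y":0,"z":-0.0105,"spin":0},{"x":0,"y":0,"z":-0.0105,"spin":0}]'
```

```text
time: 12.6
ee_pos: [0.5685, 0.2209, 0.1296]
eef_rot: [0.735, 0.678, 0.0, 0.0]
ft_force: [-2.3, -0.5, 8.4]
width: 0.0119
```

```bash
python3 -m creep '[{"x":0,"y":0,"z":-0.0015,"spin":0},{"x":0,"y":0,"z":-0.0015,"spin":0},{"x":0,"y":0,"z":-0.0015,"spin":-4},{"x":0,"y":0,"z":-0.0015,"spin":-8},{"x":0,"y":0,"z":-0.0015,"spin":-12},{"x":0,"y":0,"z":-0.0015,"spin":-16},{"x":0,"y":0,"z":-0.0015,"spin":-20},{"x":0,"y":0,"z":-0.0015,"spin":-20}]'; python3 -c "
from h import *
s=r.read_state();print(s['torque'],s['ft_force'],s['joint_positions'])"
```

```text
time: 13.6
ee_pos: [0.5695, 0.221, 0.1287]
eef_rot: [0.842, 0.539, 0.001, 0.0]
ft_force: [1.1, 0.0, 8.7]
width: 0.0121
[-0.28451943 -0.18272968 -0.05956489] [1.09798698 0.02023755 8.74635852] [ 0.27425058  0.58068449 -0.96262361  1.60403962  0.50107585  1.22027766
  0.35236614]
```

It turns freely, with little moment. Continuing.

```bash
python3 -m creep '[{"x":-0.0005,"y":0,"z":0,"spin":-6},{"x":-0.001,"y":0,"z":0,"spin":-12},{"x":-0.001,"y":0,"z":0,"spin":-18},{"x":-0.001,"y":0,"z":0,"spin":-24},{"x":-0.001,"y":0,"z":0,"spin":-30},{"x":-0.001,"y":0,"z":0,"spin":-36},{"x":-0.001,"y":0,"z":0,"spin":-42},{"x":-0.001,"y":0,"z":0,"spin":-48},{"x":-0.001,"y":0,"z":0,"spin":-52},{"x":-0.001,"y":0,"z":0,"spin":-55},{"x":-0.001,"y":0,"z":0,"spin":-55}]'; python3 -c "
from h import *
s=r.read_state();print(s['torque'],s['ft_force'])"
```

```text
time: 14.98
ee_pos: [0.5684, 0.2209, 0.1286]
eef_rot: [0.996, 0.09, 0.001, -0.0]
ft_force: [-0.3, -1.2, 8.1]
width: 0.0116
[-0.44240372  0.01800212 -0.01401065] [-0.33246913 -1.15339696  8.14113779]
```

```bash
python3 -m creep '[{"x":0,"y":0,"z":0,"spin":-2},{"x":0,"y":0,"z":0,"spin":-4},{"x":0,"y":0,"z":0,"spin":-4}]'; python3 -c "
from h import *
s=r.read_state();print(s['torque'],s['ft_force'],s['eef_rot'])"
```

```text
time: 15.35
ee_pos: [0.5684, 0.2209, 0.1286]
eef_rot: [0.998, 0.055, 0.001, -0.0]
ft_force: [-0.0, -1.5, 8.5]
width: 0.0115
[-0.37563817  0.04030144  0.00680276] [-0.0319248  -1.49641785  8.52635793] [ 9.98489030e-01  5.49363007e-02  1.28401387e-03 -1.09363418e-04]
```

```bash
python3 -m creep '[{"x":0,"y":0,"z":0,"spin":-2},{"x":0,"y":0,"z":0,"spin":-4},{"x":0,"y":0,"z":0,"spin":-4}]'; python3 -c "
from h import *
s=r.read_state();print(s['torque'],s['ft_force'],s['eef_rot'])"
```

```text
time: 15.72
ee_pos: [0.5684, 0.2209, 0.1286]
eef_rot: [1.0, 0.02, 0.001, -0.0]
ft_force: [-0.5, -2.5, 8.9]
width: 0.0119
[-0.40317169  0.0012109   0.42001785] [-0.49504573 -2.49340005  8.91151427] [ 9.99792188e-01  2.03436891e-02  1.30528297e-03 -1.07467392e-04]
```

The stop is felt: the moment jumps to 0.42 N·m at the expected angle, about 83° from the slots. I'll ease back 2° and rise into the notch while holding.

```bash
python3 -m creep '[{"x":0,"y":0,"z":0,"spin":2},{"x":0,"y":0,"z":0.001,"spin":2},{"x":0,"y":0,"z":0.002,"spin":2},{"x":0,"y":0,"z":0.003,"spin":2},{"x":0,"y":0,"z":0.004,"spin":2},{"x":0,"y":0,"z":0.004,"spin":2}]'; python3 -c "
from h import *
s=r.read_state();print(s['torque'],s['ft_force'],s['eef_rot'])"
```

```text
time: 16.48
ee_pos: [0.5683, 0.221, 0.1324]
eef_rot: [0.999, 0.038, 0.001, -0.0]
ft_force: [0.6, -1.1, 6.7]
width: 0.0118
[-0.21711902 -0.15125389  0.00545541] [ 0.56345908 -1.135176    6.73911742] [ 9.99284991e-01  3.77889607e-02  1.19199220e-03 -2.83569458e-04]
```

It rose 3.8 mm with the spring still pushing, so it is in the notch. Releasing and rising.

```bash
python3 -m creep '[{"x":0,"y":0,"z":0.001,"spin":0},{"x":0,"y":0,"z":0.001,"spin":0},{"x":0,"y":0,"z":0.001,"spin":0},{"x":0,"y":0,"z":0.001,"spin":0},{"x":0,"y":0,"z":0.001,"spin":0},{"x":0,"y":0,"z":0.001,"spin":0}]' 0.045 && python3 -m creep '[{"x":0,"y":0,"z":0.02,"spin":0},{"x":0,"y":0,"z":0.05,"spin":0},{"x":0,"y":0,"z":0.08,"spin":0},{"x":0,"y":0,"z":0.11,"spin":0},{"x":0.02,"y":-0.05,"z":0.12,"spin":0},{"x":0.02,"y":-0.08,"z":0.12,"spin":0},{"x":0.02,"y":-0.08,"z":0.12,"spin":0},{"x":0.02,"y":-0.08,"z":0.12,"spin":0}]'
python3 - <<'E'
from h import *
w=get("wrist");b=get("scene")
wing(w,.5685,.221,.122,.045);wing(b,.5685,.221,.122,.045)
u,v=[int(a) for a in proj(b,[.5685,.221,.1])]
cv2.imwrite("pics/w4.png",np.hstack([cv2.resize(w["pixels"],(400,400)),cv2.resize(b["pixels"][max(v-60,0):v+60,u-60:u+60],(400,400))]))
E
```

```text
time: 17.23
ee_pos: [0.5674, 0.2208, 0.1326]
eef_rot: [0.999, 0.038, 0.0, -0.0]
ft_force: [0.1, 0.1, -0.3]
width: 0.0447
time: 18.23
ee_pos: [0.5872, 0.1418, 0.2536]
eef_rot: [0.999, 0.038, 0.001, -0.0]
ft_force: [1.0, 0.5, 0.8]
width: 0.0449
wing 929 mean [0.5677465  0.22245504] box 0.5675719380378723 0.22168561816215515 (0.012002027593553066, 0.0459536574780941) deg 94.298416 z 0.13669347541769356
wing 123 mean [0.57142437 0.21797384] box 0.5691638588905334 0.21964699029922485 (0.013804985210299492, 0.047246601432561874) deg 93.28379 z 0.13344084837825512
```

View pics/w4.png

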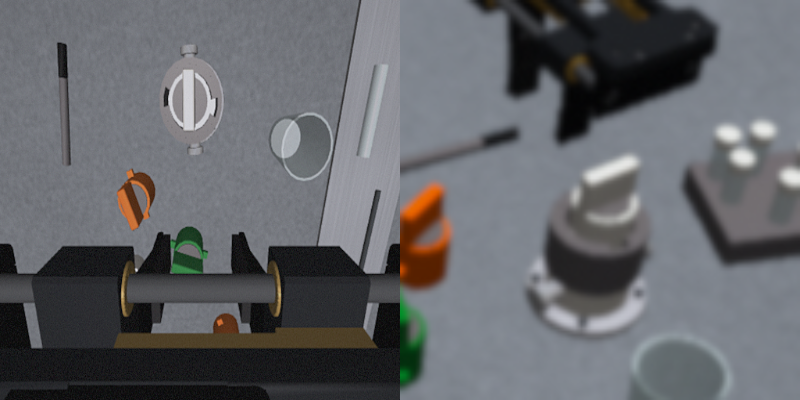

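The wing top is at 136.7 mm; locked should give 137 and unlocked 133. The cartridge sits upright in the collar at (190,100), both slots are empty, and the wing is at about 94° ≡ −86°. The notch is expected at about −85°. Nothing touches the robot.

```bash
python3 -c "
from h import *
t=get('top');P=cloud(t);z=P[...,2]
for n,x,y in [('beaker',.73,.196),('bottle',.68,-.21),('orange1',.648,-.081),('green',.574,.041),('orange2',.49,.107),('plug',.483,.002),('slidebox',.349,-.222)]:
    k=(np.hypot(P[...,0]-x,P[...,1]-y)<.05)&(z>.025)&(z<.17);print(n,np.nanmedian(P[k],0).round(3))
print(r.close_job())"
```

```text
beaker [0.74  0.173 0.038]
bottle [ 0.681 -0.21   0.103]
orange1 [ 0.648 -0.082  0.052]
green [0.574 0.041 0.052]
orange2 [nan nan nan]
plug [0.483 0.002 0.066]
slidebox [ 0.349 -0.222  0.031]
the job is handed in; nothing more can be done
None
  return np.nanmean(a, axis, out=out, keepdims=keepdims)
```

The white lugged cartridge is fitted in the empty housing and locked. I lowered its lugs into the collar slots, pushed it in against the spring and turned it clockwise about 83° until I felt the stop. I eased back 2°, let it rise into the notch, and released. The job was handed in shortly after 18 s.

**Lock checks:** after release the wing top stood at 136.7 mm (137 expected locked, 133 unlocked), with the wing at about −86° against about −85° expected for the notch. The scene camera read 133.4 mm as the median of only 123 points, which would fit "unlocked". I trusted the much closer wrist view (929 points) and the rise I felt during the turn.

**Grasp:** the first attempt closed on nothing because I lifted before the fingers had shut. The cartridge had not moved, and the second attempt held.

**Other items:** the bottle, plug, slide box, green look-alike and one orange look-alike read the same in the last top view as at the start. Two checks did not confirm:
- **Second orange look-alike:** it gave no reading, perhaps because the arm blocked the view. The last wrist picture shows an orange one standing there.
- **Beaker:** it read (0.740, 0.173) against (0.731, 0.196) before, at a different height. That may be the glass being partly hidden, since I felt no contact and it stands upright in the last wrist picture.

I did not re-measure the marker or the service housing. The marker looks in place in the last wrist picture.

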